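# Set up the ball track and hold the ball dish ready

### The job

Set up the rolling-ball experiment: lay the aluminium channel, open side up, in the notches of the stand's two posts so that it sticks out about equally past both, and let go of it. Then pick up the round wooden dish, keep it level with the steel ball in its middle the whole time, and turn it a quarter turn so that its pouring lip points down the channel's slope. Finish holding the dish there, still and level, with the tip of the lip centred over the channel at the taller post, a finger's breadth or two above the channel and touching neither it nor the stand; leave the other things on the table where they are.

Things in the scene. Friction and masses are not known exactly. Their poses are not given: they have to be found in the camera images.
- stand: Fixed wooden ball-track stand: plank 375 x 80 x 12 mm, two notched posts, and an open catch tray (100 x 76 mm, rim 38 mm above the table) at its low end. Origin on the table midway between the posts; z up; x along the plank, downhill: taller post at x = -90 mm, shorter at +90, tray from 153 to 253. A channel lying in both notches falls 0.1 rad to +x; its underside at the origin is then 82 mm up.
- high_seat (a point): Centre of the notch floor of the taller post, 90 mm above the table (a laid channel's upper edges are 106 mm up here). Each post is 16 mm thick along x, 64 mm wide; its notch, open to the top, is 34 mm wide at the level floor and 46 mm at the tips of the flared ears, 19 mm above the floor.
- low_seat (a point): Centre of the notch floor of the shorter post, 72 mm above the table; otherwise like the taller one.
- channel: Loose straight aluminium U-channel, 260 mm long, 30 mm wide, 15 mm high, about 75 g, both ends alike, lying open side up on the table on the robot's side of the stand. Origin at the centre of its underside; x along its length, z up out of the open side. Can be gripped across its 30 mm width.
- dish: Loose round shallow dark wooden dish, 100 mm across, rim 24 mm high, about 110 g, on a foot 60 mm across. Origin at the centre of its underside; z up; pouring lip along +x, straight handle along -x. Its floor is a cone falling 8 degrees to the centre: tipping or jerking sends the ball off. At the start the lip points about 90 degrees (within 12) counter-clockwise, from above, of the stand's +x.
- dish_mid (a point): Lowest point of the dish's floor, at its centre, 8 mm above its underside.
- lip (a point): Middle of the underside of the tip of the pouring lip, an open trough 34 mm wide through a gap in the rim: 85 mm from the dish's centre along +x, 11 mm above the dish's underside (trough floor 15 mm, side walls 24 mm).
- handle (a point): Middle of the handle, the place to grip it: 85 mm from the dish's centre along -x, 17 mm above the dish's underside. The handle is 16 mm wide, 14 mm high and runs from the rim to 126 mm from the centre.
- ball_center (a point): Centre of the loose steel ball, 24 mm across, 57 g, lying in the middle of the dish.
- ball: The same steel ball (its origin turns with it; use its centre).
- tumbler: Bystander: empty stainless steel tumbler standing upright, 72 mm across, 105 mm high, origin at the centre of its underside.
- sharpener: Bystander: small green plastic pencil sharpener, 26 x 16 x 13 mm, origin at the centre of its underside.
- pencil_box: Bystander: closed tin pencil box, 193 x 79 x 26 mm, origin at the centre of its underside, x along its length.
- stopwatch: Bystander: black stopwatch lying flat, 62 mm across, 15 mm thick, origin at the centre of its underside.
- eraser: Bystander: white eraser in a card sleeve, 43 x 18 x 12 mm, origin at the centre of its underside.

How it is judged (in metres and radians):
On the way, in this order (a step that is already met when the one before it is completed fails the run):
1. the channel lies open side up in both notches, about centred, and is let go (x of channel in the frame of stand between -0.02 and 0.02 m and y of channel in the frame of stand between -0.006 and 0.006 m and z of channel in the frame of stand between 0.077 and 0.088 m and angle between channel's own z axis and vertical between 0.06 and 0.14 rad and angle between the x axis of channel and the x axis of stand, either way round below 0.15 rad and contact force between the fingers and channel below 0.1 N and linear speed of channel below 0.03 m/s), for 0.3 s.
2. the dish is lifted clear of the table by the gripper, level, with the ball in its middle (contact force between the fingers and dish above 1 N and height (world z) of dish above 0.03 m and horizontal distance between ball_center and dish_mid below 0.01 m and angle between dish's own z axis and vertical below 0.15 rad), for 0.2 s.
At the end, for the whole second after the job is handed in: Channel at rest in both notches, centred within 20 mm, released. Dish gripped, still, touching nothing else, tilt under 0.1 rad, lip down-channel within 0.2 rad, tip within 13 mm of the centre line, 35 mm of the tall post, underside 107 to 150 mm up; ball within 10 mm of the dish's middle (all of step 1 and contact force between the fingers and dish above 1 N and horizontal distance between ball_center and dish_mid below 0.01 m and angle between dish's own z axis and vertical below 0.1 rad and linear speed of dish below 0.02 m/s and angular speed of dish below 0.1 rad/s and linear speed of ball below 0.03 m/s and angle between the x axis of dish and the x axis of stand, either way round below 0.2 rad and x of dish_mid in the frame of stand below -0.12 m and contact force between dish and channel below 0.05 N and contact force between dish and stand below 0.05 N and x of lip in the frame of stand between -0.125 and -0.055 m and y of lip in the frame of stand between -0.013 and 0.013 m and z of lip in the frame of stand between 0.107 and 0.15 m); the arm keeps its last pose, push and grip.
It fails at once if the ball strays more than 22 mm from the middle of the dish (horizontal distance between ball_center and dish_mid above 0.022 m).
It fails at once if the dish is tipped more than 0.2 rad (angle between dish's own z axis and vertical above 0.2 rad).
It fails at once if a bystander is moved more than 25 mm (distance of any of tumbler, sharpener, pencil_box, stopwatch, eraser from where it was at the start of the episode above 0.025 m).
It also fails if it takes over 61 s, if anything falls off the work surface, if the arm or the gripper's body presses on something with over 40 N, if the wrist force passes 120 N, or if a joint passes its speed limit or range.

### The arm

A 6-joint arm with a two-finger parallel gripper is mounted at the origin on the work surface. World frame = base frame: x ahead of the robot, y to its left, z up, the work surface at z = 0. Lengths are in m, angles in degrees, forces in N, time in s.
With the tool pointing down it reaches from about 0.375 to 0.9 m from the base axis. Payload 3.1 kg.
Tool frame: the origin (TCP) lies on the centre line of the jaws, within the pads' length; the fingertips stand 17 mm ahead of it and the grasp point (between the pads) lies 2 mm behind it; z points along the fingers, y is the line along which they close (so a half turn about z gives the same grasp; the last joint's range is limited). The gripper opens to 87 mm and grips with 3 to 60 N. Pads are 19 mm wide; open, the fingers measure 117 mm over their backs; the gripper's body (75 mm by 190 mm) begins 51 mm behind the grasp point.
Start: joints at [59.387, 30.224, 82.088, -0, 67.689, -10.227], TCP at [0.218, 0.586, 0.24] pointing down, gripper open.
Joint ranges: [-176.69, 176.69], [-43.24, 126.21], [12.49, 139.97], [-82, 262], [0, 151.66], [-163.58, 163.58]. Speed limits (degrees/s): [159.86, 159.86, 180, 180, 180, 180].

### API

Orientations are given as a 3x3 rotation matrix whose columns are the frame's x, y, z axes.
In Python, from rig import bot, imaging, finder gives the robot as it stands. The module is installed in compiled form; this text tells all that it offers.
- The arm moves only by the tool play_rows, never from a script. Its argument "motion" is a list that holds one entry, the list of rows, each a list of 6 numbers: the shift along the tool's x, y, z in m, then the turn, a rotation vector about the tool's x, y, z in degrees. In form: [[[dx, dy, dz, wx, wy, wz], ...]]. A call has 1 to 8 rows; each row is the pose to reach, as a shift and turn from the pose commanded when the call began, along the tool's axes at that moment; what a row does not reach only later rows make up. A row lasts 1/12 s, in which the tool goes at most 41.7 mm and 7.16 degrees, less where a joint would pass 70% of its speed; a pose out of reach is approached as far as the arm can. A call with a gripper value outside its range is refused whole. "fingers" is the finger opening in m, from 0 to 0.087, set as the call begins (left out, the last holds). The fingers move at their own pace and stop on an object; the grip force is fixed at half the most. Time passes only in rows, so rows that repeat a pose let the fingers close. It gives the time, the measured TCP pose, the force, the opening and the grip force at its end, in the units of the state.
- bot.read_state(): the state, without advancing time (a new reading comes with each control period).
- imaging.capture(name): name is "side" or "top" or "wrist"; returns a dict with "frame" (480x640x3 uint8, red, green, blue), "camera_matrix" (3x3 intrinsics, pixels), "R" (3x3) and "t" (3): a world point X has camera coordinates R X + t. Camera axes: x right, y down, z forward; pixel columns grow to the right and rows downward; lengths in m; the calibration is good to about 2 mm. A picture is of the moment at which its call begins. There is no depth.
- bot.hand_in(): hands the job in; it is judged then, once.
Trained networks look in the newest picture that a camera, given by its name, has taken for a name from the list of things; names that differ only in an ending like _2 or _b are one class to them, and where a whole thing is asked for, a point or a joint stands for the part that bears it (a point fixed in the world has none). Each returns a list of dicts, best first, with "confidence" (0 to 1); they miss things now and then, are a little off and sometimes report something else, mostly with a low value. They report only what shows in the picture. A call takes as long as a camera call.
- finder.recognise(camera, name): "at" ([x, y, z] in m, in world coordinates, good to about 4 mm: the middle of the surface that is visible of it).
- finder.outline_of(camera, name): "pixels" (480x640 bool, what is visible of it).
The state is a dict: "time_s": time; "joint_positions": joint angles; "qvel": joint speeds; "tau": joint torques, N m; "position": TCP position; "tcp_rot": TCP orientation; "force": force on the tool from outside, world axes, zero at the start; "moment": the same for the moment, N m; "opening": opening from 0.0 (shut) to 1.0 (fully open); "grasp_force": force on a finger pad.
Only numpy, scipy, OpenCV 4.12 (cv2) and the standard library are available. Lean on these libraries where they do the work, as an engineer would, in place of code of your own. Each camera call takes 0.05 s, during which the arm holds its last target. There are 200 camera calls.

## Working session

There is one attempt and no reset: what is moved stays moved. The work goes in short steps, Python scripts to look and compute and a tool call to move; the robot and the scene stay as the last step left them, time stands still between calls to the robot, and variables do not carry over. Pictures are saved under pics/ and viewed, at most 10 in all, crops included, and the job is handed in when it is done.

Besides the shell and the picture viewer there is one more tool, called as name([rows], argument=value, ...), one row to a line, values as JSON. play_rows: Moves the arm, as the interface text tells. Its arguments: {"type":"object","properties":{"motion":{"type":"array"},"fingers":{"type":"number"}},"required":["motion"]}

```bash
mkdir -p pics; cat > h.py <<'E'
import numpy as np, cv2
from rig import bot, imaging, finder
def cap(n): 
    c=imaging.capture(n); return c
def proj(c,X):
    p=np.array(c["camera_matrix"])@(np.array(c["R"])@np.array(X,float).reshape(-1,3).T+np.array(c["t"]).reshape(3,1)); return (p[:2]/p[2]).T
def ray(c,px,z):
    K=np.array(c["camera_matrix"]);R=np.array(c["R"]);t=np.array(c["t"]).ravel()
    px=np.array(px,float).reshape(-1,2)
    d=(R.T@np.linalg.inv(K)@np.c_[px,np.ones(len(px))].T).T
    o=-R.T@t
    return o+d*((z-o[2])/d[:,2])[:,None]
def save(c,n): cv2.imwrite(f"pics/{n}.png",c["frame"][:,:,::-1])
E
python3 - <<'E'
from h import *
for n in ["top","side"]:
    c=cap(n); save(c,n+"0")
    print(n,"cam at",-np.array(c["R"]).T@np.array(c["t"]).ravel())
    for k in ["stand","high_seat","low_seat","channel","dish","lip","handle","ball_center","tumbler","sharpener","pencil_box","stopwatch","eraser"]:
        r=finder.recognise(n,k)
        print(k,[(np.round(q["at"],3).tolist(),round(q["confidence"],2)) for q in r[:2]])
s=bot.read_state(); print(s["time_s"],s["position"],np.round(s["tcp_rot"],3),s["opening"])
E
```

```text
top cam at [ 0.38305485 -0.03765096  1.11083064]
stand [([0.628, -0.125, 0.012], 0.73)]
high_seat [([0.626, -0.126, 0.012], 0.96)]
low_seat [([0.632, -0.126, 0.012], 0.85)]
channel [([0.486, -0.08, 0.006], 0.81)]
dish [([0.556, 0.194, 0.018], 0.9), ([0.626, -0.127, 0.011], 0.17)]
lip [([0.559, 0.197, 0.013], 0.78)]
handle [([0.561, 0.201, 0.013], 0.83)]
ball_center [([0.552, 0.199, 0.03], 0.43)]
tumbler [([0.468, -0.487, 0.025], 0.6), ([0.779, -0.209, 0.058], 0.57)]
sharpener [([0.578, -0.299, 0.018], 0.61)]
pencil_box [([0.471, -0.49, 0.024], 0.66), ([0.552, 0.203, 0.029], 0.4)]
stopwatch [([0.447, 0.42, 0.016], 0.73), ([0.558, 0.196, 0.018], 0.26)]
eraser []
side cam at [-0.01637937 -0.61792617  0.75800891]
stand [([0.625, -0.149, 0.015], 0.78)]
high_seat []
low_seat [([0.622, -0.148, 0.016], 0.68)]
channel [([0.492, -0.095, -0.0], 0.85)]
dish [([0.553, 0.198, 0.014], 0.66)]
lip [([0.553, 0.197, 0.013], 0.92)]
handle [([0.552, 0.194, 0.016], 0.6), ([0.626, -0.148, 0.016], 0.23)]
ball_center [([0.553, 0.195, 0.014], 0.48), ([0.552, 0.197, 0.024], 0.43)]
tumbler [([0.746, -0.216, 0.07], 0.98), ([0.62, -0.149, 0.014], 0.62)]
sharpener [([0.581, -0.298, 0.01], 0.51)]
pencil_box [([0.468, -0.498, 0.025], 0.69), ([0.625, -0.149, 0.018], 0.45)]
stopwatch [([0.438, 0.412, 0.018], 0.85), ([0.746, -0.214, 0.072], 0.38)]
eraser [([0.619, -0.154, 0.018], 0.63)]
1.4 [0.21768395 0.58582872 0.23953853] [[-0.937  0.348 -0.   ]
 [ 0.348  0.937 -0.   ]
 [-0.    -0.    -1.   ]] 1.0047445231289096
```

View pics/top0.png

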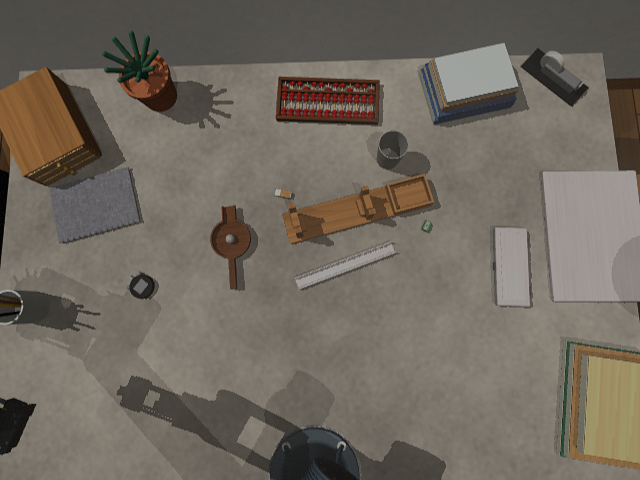

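View pics/side0.png

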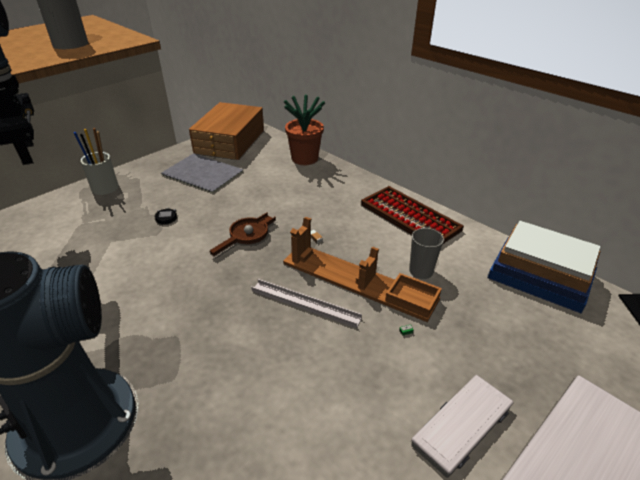

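The top view shows the stand with its tall post near (295,222), short post near (367,203) and tray near (410,192). The channel runs from (297,283) to (395,248). The dish is centred near (231,238) with its lip up at (229,210) and handle down at (236,285). In the side view, the tall post is at (301,243) and the tumbler at (426,252), behind the tray. Next I fit models to the outlines.

```bash
cat > fit.py <<'E'
from h import *
from scipy.optimize import minimize
def box(x0,x1,y0,y1,z0,z1): return np.array([[x,y,z] for x in(x0,x1) for y in(y0,y1) for z in(z0,z1)],float)/1000
def disc(r,z0,z1,n=32): return np.array([[r*np.cos(a),r*np.sin(a),z] for a in np.linspace(0,2*np.pi,n) for z in(z0,z1)])/1000
def ear(x0,s,f): return np.array([[x,s*y,z] for x in(x0-8,x0+8) for y,z in((32,f),(32,f+19),(23,f+19),(17,f))],float)/1000
M={"stand":[box(-122,253,-40,40,0,12),box(153,253,-38,38,0,38)]+[p for x0,f in((-90,90),(90,72)) for p in(box(x0-8,x0+8,-32,32,12,f),ear(x0,1,f),ear(x0,-1,f))],
"channel":[box(-130,130,-15,15,0,15)],
"dish":[disc(30,0,8),disc(50,8,24),box(40,85,-17,17,11,24),box(-126,-45,-8,8,10,24),
  np.array([0,0,.02])+np.array([[12*np.cos(a)*np.cos(b),12*np.sin(a)*np.cos(b),12*np.sin(b)] for a in np.linspace(0,6.28,16) for b in np.linspace(-1.5,1.5,9)])/1000]}
def T(p,P,z=0):
    c,s=np.cos(p[2]),np.sin(p[2]); return P@np.array([[c,s,0],[-s,c,0],[0,0,1]])+[p[0],p[1],z]
def render(c,parts,p,S=4,z=0):
    m=np.zeros((480*S,640*S),np.uint8)
    for P in parts:
        q=(proj(c,T(p,P,z))+.5)*S
        cv2.fillConvexPoly(m,cv2.convexHull(np.round(q*16).astype(np.int32)),255,shift=4)
    return cv2.resize(m,(640,480),interpolation=cv2.INTER_AREA)/255.
def fit(views,name,p0,z=0):
    f=lambda p:sum(np.abs(render(c,M[name],p,z=z)-m).sum()/m.sum() for c,m in views)
    p0=np.array(p0,float); sim=np.array([p0,p0+[.01,0,0],p0+[0,.01,0],p0+[0,0,.1]])
    r=minimize(f,p0,method="Nelder-Mead",options=dict(initial_simplex=sim,xatol=1e-4,fatol=1e-4,maxiter=150))
    return r.x,r.fun
E
python3 - <<'E'
from fit import *
G={"stand":[.60,-.12,-1.3],"channel":[.487,-.09,-1.23],"dish":[.555,.197,0]}
V={k:[] for k in G}
for n in["top","side"]:
    c=cap(n)
    for k in G:
        r=finder.outline_of(n,k)
        for q in r[:1]:
            m=np.array(q["pixels"]); print(n,k,q["confidence"],m.sum()); V[k].append((c,m.astype(float)))
for k in G:
    for v in [V[k]]+[[x] for x in V[k]]:
        x,f=fit(v,k,G[k]); print(k,np.round(x[:2],4),np.round(np.degrees(x[2]),2),round(f,3))
E
```

```text
top stand 0.61 4736
top channel 0.65 1316
top dish 0.95 1586
side stand 0.76 5082
side channel 0.89 1632
side dish 0.63 1145
stand [ 0.612  -0.0563] -75.86 0.125
stand [ 0.6123 -0.0576] -75.93 0.049
stand [ 0.612  -0.0544] -75.88 0.069
channel [ 0.4866 -0.0871] -70.68 0.132
channel [ 0.4862 -0.0858] -70.61 0.064
channel [ 0.4865 -0.0863] -70.89 0.065
dish [0.5585 0.2011] 4.83 0.274
dish [0.5588 0.1998] 4.19 0.105
dish [0.5597 0.2034] 5.4 0.138
```

play_rows([
  [[-0.21,-0.235,0.02,0,0,50.3],[-0.21,-0.235,0.02,0,0,50.3],[-0.21,-0.235,0.02,0,0,50.3],[-0.21,-0.235,0.02,0,0,50.3],[-0.21,-0.235,0.02,0,0,50.3],[-0.21,-0.235,0.02,0,0,50.3],[-0.21,-0.235,0.02,0,0,50.3],[-0.21,-0.235,0.02,0,0,50.3]],
], fingers=0.06)

```text
time_s: 2.47
position: [0.3332, 0.2893, 0.2195]
tcp_rot: [[-0.325, 0.946, 0.0], [0.946, 0.325, -0.001], [-0.001, -0.0, -1.0]]
force: [0.3, -0.0, -1.2]
opening: 0.693
grasp_force: 0.0
```

```bash
cat > go.py <<'E'
import sys
from h import *
from scipy.spatial.transform import Rotation as Ro
def rel(pos,yaw,pitch=0,axis=None):
    """yaw: world yaw (deg) of tool y; pitch: deg about tool y axis afterwards; prints shift & turn in tool axes"""
    s=bot.read_state(); R0=np.array(s["tcp_rot"]); p0=np.array(s["position"])
    a=np.radians(yaw); y=np.array([np.cos(a),np.sin(a),0]); z=np.array([0,0,-1.]); R1=np.c_[np.cross(y,z),y,z]@Ro.from_euler("y",pitch,degrees=True).as_matrix()
    d=R0.T@(np.array(pos)-p0); w=np.degrees(Ro.from_matrix(R0.T@R1).as_rotvec())
    print("t",round(s["time_s"],2),"pos",np.round(p0,4),"yyaw",np.round(np.degrees(np.arctan2(R0[1,1],R0[0,1])),2),"tilt",np.round(np.degrees(np.arccos(-R0[2,2])),2),"shift",np.round(d,4),"turn",np.round(w,2),"open",round(s["opening"],3),"F",round(s["grasp_force"],1),np.round(s["force"],1))
if __name__=="__main__":
    v=[float(x) for x in sys.argv[1:]]; rel(v[:3],*v[3:])
E
python3 go.py .4864 -.0865 .2 19.3
```

```text
t 2.47 pos [0.3332 0.2893 0.2195] yyaw 18.98 tilt 0.07 shift [-0.4052  0.0226  0.02  ] turn [-0.02  0.07 -0.32] open 0.693 F 0.0 [ 0.3 -0.  -1.2]
```

play_rows([
  [[-0.32,0.018,0.02,0,0,0],[-0.32,0.018,0.02,0,0,0],[-0.32,0.018,0.02,0,0,0],[-0.32,0.018,0.02,0,0,0],[-0.32,0.018,0.02,0,0,0],[-0.32,0.018,0.02,0,0,0],[-0.32,0.018,0.02,0,0,0],[-0.32,0.018,0.02,0,0,0]],
])

```text
time_s: 3.13
position: [0.4573, -0.0071, 0.1998]
tcp_rot: [[-0.329, 0.944, 0.002], [0.944, 0.329, -0.001], [-0.002, 0.002, -1.0]]
force: [1.0, 1.0, 0.2]
opening: 0.691
grasp_force: 0.0
```

```bash
python3 go.py .4864 -.0865 .2 19.3
```

```text
t 3.13 pos [ 0.4573 -0.0071  0.1998] yyaw 19.2 tilt 0.16 shift [-0.0845  0.0013 -0.    ] turn [ 0.11  0.11 -0.1 ] open 0.691 F 0.0 [1.  1.  0.2]
```

play_rows([
  [[-0.03,0.001,0.0,0,0,0],[-0.06,0.001,0.0,0,0,0],[-0.085,0.001,0.0,0,0,0],[-0.085,0.001,0,0,0,0],[-0.085,0.001,0,0,0,0]],
])

```text
time_s: 3.55
position: [0.4851, -0.0847, 0.1996]
tcp_rot: [[-0.328, 0.945, 0.001], [0.945, 0.328, 0.0], [-0.0, 0.0, -1.0]]
force: [-0.9, 0.5, -0.3]
opening: 0.687
grasp_force: 0.0
```

```bash
python3 - <<'E'
from fit import *
c=cap("wrist"); save(c,"w1")
G={"channel":[.4864,-.0865,np.radians(-70.7)],"stand":[.612,-.0565,np.radians(-75.9)]}
im=c["frame"].copy()
for k in G:
    r=finder.outline_of("wrist",k); 
    if r:
        m=np.array(r[0]["pixels"]); x,f=fit([(c,m.astype(float))],k,G[k]); print(k,r[0]["confidence"],m.sum(),np.round(x[:2],4),np.degrees(x[2]),f)
    for P in M[k]: cv2.polylines(im,[cv2.convexHull(np.round(proj(c,T(G[k],P))).astype(np.int32))],1,(255,0,0))
cv2.imwrite("pics/w1o.png",im[:,:,::-1])
E
python3 go.py .4864 -.0865 .02 19.3
```

```text
channel 0.83 8059 [ 0.4876 -0.0869] -70.591141405458 0.0996727565576423
stand 0.71 20397 [ 0.6123 -0.0545] -76.36878736312731 0.6996186482633451
t 3.7 pos [ 0.4836 -0.0823  0.1994] yyaw 19.36 tilt 0.09 shift [-0.0051  0.0014  0.1794] turn [-0.06 -0.07  0.06] open 0.692 F 0.0 [ 0.5 -0.7 -0.5]
```

View pics/w1o.png

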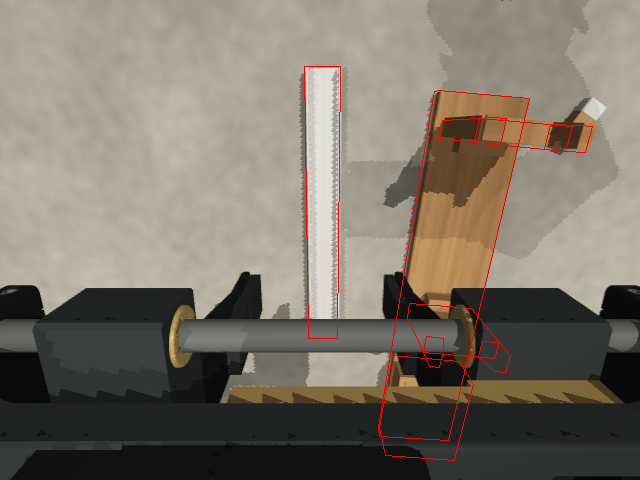

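```bash
cat > go.py <<'E'
import sys,json
from h import *
from scipy.spatial.transform import Rotation as Ro
def Ry(yaw,pitch=0):
    a=np.radians(yaw); y=np.array([np.cos(a),np.sin(a),0]); z=np.array([0,0,-1.])
    return np.c_[np.cross(y,z),y,z]@Ro.from_euler("y",pitch,degrees=True).as_matrix()
LOG=[[-.21,-.235,.02,0,0,50.3],[-.32,.018,.02,0,0,0],[-.085,.001,0,0,0,0]]
try: LOG+=json.load(open("log.json"))
except Exception: pass
def cmd():
    p=np.array([.21768,.58583,.23954]); R=Ry(69.614)
    for r in LOG: p=p+R@np.array(r[:3]); R=R@Ro.from_rotvec(r[3:],degrees=True).as_matrix()
    return p,R
def add(*rows):
    L=LOG[3:]+[list(r) for r in rows]; json.dump(L,open("log.json","w")); LOG[3:]=L
def show():
    s=bot.read_state(); p,R=cmd(); R0=np.array(s["tcp_rot"])
    print("t",round(s["time_s"],2),"meas-cmd mm",np.round((np.array(s["position"])-p)*1e3,1),"rot",np.round(np.degrees(Ro.from_matrix(R.T@R0).as_rotvec()),2),"cmd",np.round(p,4),"open",round(s["opening"],3),"F",round(s["grasp_force"],1),np.round(s["force"],1))
def rel(pos,yaw,pitch=0):
    p,R=cmd(); print("shift",np.round(R.T@(np.array(pos)-p),4),"turn",np.round(np.degrees(Ro.from_matrix(R.T@Ry(yaw,pitch)).as_rotvec()),2))
E
python3 - <<'E'
from go import *
for i in range(4):
    show(); print(np.round(bot.read_state()["joint_positions"],2)); cap("top")
rel([.487,-.0867,.02],19.35)
E
```

```text
t 3.7 meas-cmd mm [-0.9  1.2 -0.1] rot [ 0.05  0.07 -0.05] cmd [ 0.4845 -0.0835  0.1995] open 0.692 F 0.0 [ 0.5 -0.7 -0.5]
[-2.2750e+01  2.3360e+01  1.0347e+02  2.0000e-02  5.3260e+01 -4.2120e+01]
t 3.75 meas-cmd mm [-0.8  1.3 -0.1] rot [ 0.04  0.05 -0.08] cmd [ 0.4845 -0.0835  0.1995] open 0.691 F 0.0 [-0.1 -0.2  0.1]
[-2.2720e+01  2.3350e+01  1.0346e+02  1.0000e-02  5.3250e+01 -4.2130e+01]
t 3.8 meas-cmd mm [-0.7  1.3  0. ] rot [ 0.03  0.04 -0.09] cmd [ 0.4845 -0.0835  0.1995] open 0.687 F 0.0 [-0.5  0.6  0.9]
[-2.2720e+01  2.3350e+01  1.0345e+02  1.0000e-02  5.3240e+01 -4.2130e+01]
t 3.85 meas-cmd mm [-0.5  1.2  0.1] rot [ 0.02  0.03 -0.09] cmd [ 0.4845 -0.0835  0.1995] open 0.69 F 0.0 [0.1 0.2 0.2]
[-2.2720e+01  2.3350e+01  1.0344e+02  1.0000e-02  5.3240e+01 -4.2130e+01]
shift [-0.0038  0.0013  0.1795] turn [ 0.    0.   -0.04]
```

play_rows([
  [[-0.004,0.001,0.035,0,0,0],[-0.004,0.001,0.07,0,0,0],[-0.004,0.001,0.105,0,0,0],[-0.004,0.001,0.135,0,0,0],[-0.004,0.001,0.155,0,0,0],[-0.004,0.001,0.168,0,0,0],[-0.004,0.001,0.176,0,0,0],[-0.004,0.001,0.178,0,0,0]],
])

```text
time_s: 4.57
position: [0.4862, -0.0863, 0.0204]
tcp_rot: [[-0.331, 0.943, -0.002], [0.943, 0.331, 0.001], [0.002, -0.002, -1.0]]
force: [-1.0, -0.9, 1.0]
opening: 0.687
grasp_force: 0.0
```

```bash
python3 - <<'E'
from go import *
add([-.004,.001,.178,0,0,0]); show()
E
```

```text
t 4.57 meas-cmd mm [-0.6  0.7 -1.2] rot [ 0.1   0.09 -0.04] cmd [ 0.4868 -0.087   0.0215] open 0.687 F 0.0 [-1.  -0.9  1. ]
```

play_rows([
  [[0,0,0,0,0,0],[0,0,0,0,0,0],[0,0,0,0,0,0],[0,0,0,0,0,0],[0,0,0,0,0,0],[0,0,0,0,0,0]],
], fingers=0.0)

```text
time_s: 5.07
position: [0.4872, -0.0871, 0.0222]
tcp_rot: [[-0.331, 0.944, 0.001], [0.944, 0.331, -0.001], [-0.001, 0.001, -1.0]]
force: [0.2, 0.0, 3.5]
opening: 0.337
grasp_force: 30.0
```

```bash
python3 - <<'E'
from go import *
show(); print(bot.read_state()["position"])
E
```

```text
t 5.07 meas-cmd mm [ 0.4 -0.1  0.7] rot [-0.06 -0.05  0.  ] cmd [ 0.4868 -0.087   0.0215] open 0.337 F 30.0 [0.2 0.  3.5]
[ 0.48723035 -0.0871187   0.02222311]
```

play_rows([
  [[0,0,-0.03,0,0,0],[0,0,-0.065,0,0,0],[0,0,-0.1,0,0,0],[0,0.01,-0.133,0,1,1],[-0.003,0.04,-0.1485,-0.1,2.5,2.5],[-0.008,0.075,-0.1485,-0.2,4,4],[-0.012,0.108,-0.1485,-0.26,5.5,5],[-0.0142,0.1283,-0.1485,-0.26,5.72,5.2]],
])

```text
time_s: 5.73
position: [0.6164, -0.0584, 0.1714]
tcp_rot: [[-0.242, 0.97, -0.019], [0.965, 0.243, 0.096], [0.098, 0.005, -0.995]]
force: [0.5, -0.9, -0.7]
opening: 0.34
grasp_force: 30.0
```

play_rows([
  [[0,0,0,0,0,0],[0,0,0,0,0,0],[0,0,0,0,0,0]],
])

```text
time_s: 5.98
position: [0.6108, -0.0576, 0.1694]
tcp_rot: [[-0.243, 0.97, -0.027], [0.965, 0.244, 0.097], [0.101, -0.003, -0.995]]
force: [0.3, 0.1, -2.0]
opening: 0.341
grasp_force: 30.0
```

```bash
python3 - <<'E'
from go import *
from fit import *
add([-.0142,.1283,-.1485,-.26,5.72,5.2]); show()
p,R=cmd(); print(np.round(R,3))
# predicted channel pose: axes
Rc=np.c_[-R[:,0],R[:,1],-R[:,2]]; o=p+R[:,2]*.0215
S=[.612,-.0562,np.radians(-75.9)]
ims=[]
for n in ["top","side"]:
    c=cap(n); im=c["frame"].copy(); 
    q=proj(c,M["channel"][0]@Rc.T+o); cv2.polylines(im,[cv2.convexHull(np.round(q).astype(np.int32))],1,(255,0,0))
    for P in M["stand"]: cv2.polylines(im,[cv2.convexHull(np.round(proj(c,T(S,P))).astype(np.int32))],1,(0,255,0))
    u,v=proj(c,[S[0],S[1],.1])[0].astype(int); cr=im[v-75:v+75,u-100:u+100]; ims.append(cv2.resize(cr,None,fx=3.9,fy=3.9,interpolation=cv2.INTER_NEAREST)[:,:])
    r=finder.outline_of(n,"channel")
    if r:
        m=np.array(r[0]["pixels"]).astype(float); ys,xs=np.nonzero(m); print(n,r[0]["confidence"],m.sum(),"bbox",xs.min(),xs.max(),ys.min(),ys.max(),"pred",np.round(q.min(0)),np.round(q.max(0)))
cv2.imwrite("pics/a.png",cv2.resize(ims[0],(780,585))[:,:,::-1]); cv2.imwrite("pics/b.png",cv2.resize(ims[1],(780,585))[:,:,::-1])
E
```

```text
t 5.98 meas-cmd mm [-1.8  0.4 -0.6] rot [ 0.17  0.07 -0.01] cmd [ 0.6126 -0.0579  0.17  ] open 0.341 F 30.0 [ 0.3  0.1 -2. ]
[[-0.243  0.97  -0.024]
 [ 0.965  0.244  0.097]
 [ 0.1    0.    -0.995]]
top 0.55 175.0 bbox 274 387 193 225 pred [273. 182.] [390. 224.]
side 0.75 1380.0 bbox 409 443 227 279 pred [282. 192.] [392. 249.]
```

View pics/a.png

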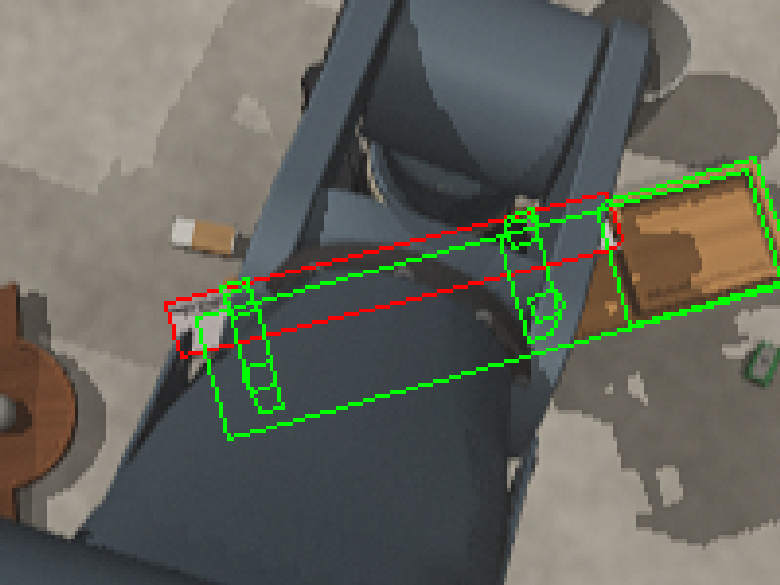

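View pics/b.png

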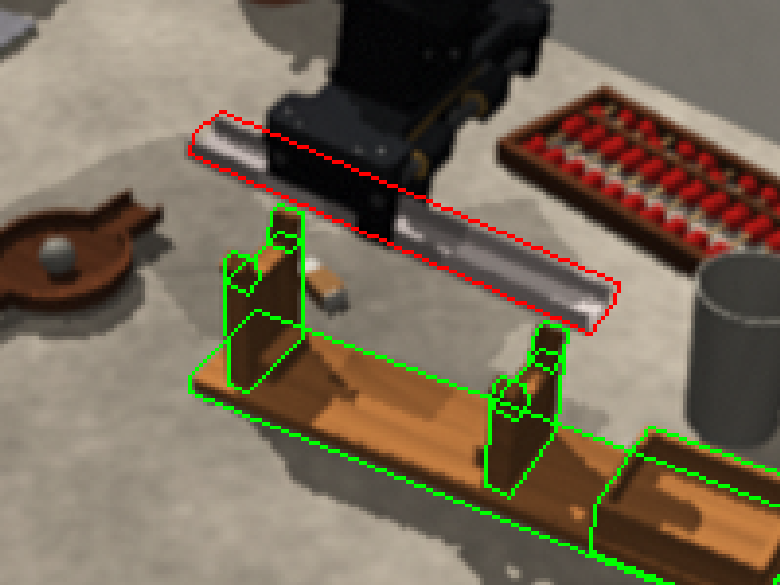

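The predicted channel (red) and the stand (green) line up with both images; the tumbler and eraser are clear. Now I lower it.

play_rows([
  [[-0.0015,0,0.015,0,0,0],[-0.003,0,0.03,0,0,0],[-0.0042,0,0.042,0,0,0],[-0.005,0,0.05,0,0,0],[-0.0056,0,0.056,0,0,0],[-0.006,0,0.06,0,0,0],[-0.0063,0,0.063,0,0,0],[-0.0065,0,0.065,0,0,0]],
])

```text
time_s: 6.85
position: [0.6128, -0.058, 0.1046]
tcp_rot: [[-0.243, 0.97, -0.024], [0.965, 0.244, 0.097], [0.1, 0.0, -0.995]]
force: [0.2, -1.2, -1.1]
opening: 0.341
grasp_force: 30.0
```

play_rows([
  [[-0.0001,0,0.001,0,0,0],[-0.0002,0,0.002,0,0,0],[-0.0002,0,0.002,0,0,0],[-0.0002,0,0.002,0,0,0]],
])

```text
time_s: 7.18
position: [0.6128, -0.0579, 0.1038]
tcp_rot: [[-0.243, 0.97, -0.024], [0.965, 0.244, 0.097], [0.099, 0.001, -0.995]]
force: [-1.0, -0.1, 4.7]
opening: 0.34
grasp_force: 30.0
```

```bash
python3 - <<'E'
from go import *
add([-.0065,0,.065,0,0,0],[-.0002,0,.002,0,0,0]); show()
E
```

```text
t 7.18 meas-cmd mm [ 0.2 -0.   1.1] rot [-0.04 -0.02 -0.01] cmd [ 0.6126 -0.0579  0.1027] open 0.34 F 30.0 [-1.  -0.1  4.7]
```

play_rows([
  [[0,0,0,0,0,0],[0,0,0,0,0,0],[0,0,0,0,0,0],[0,0,0,0,0,0]],
], fingers=0.055)

```text
time_s: 7.52
position: [0.6126, -0.0579, 0.1025]
tcp_rot: [[-0.243, 0.97, -0.024], [0.965, 0.244, 0.097], [0.1, 0.0, -0.995]]
force: [-0.3, -0.1, 0.3]
opening: 0.556
grasp_force: 0.0
```

play_rows([
  [[0,0,-0.01,0,0,0],[0,0,-0.025,0,0,0],[0,0,-0.05,0,0,0],[0,0,-0.085,0,0,0],[0,0,-0.12,0,0,0],[0,0,-0.12,0,0,0]],
])

```text
time_s: 8.02
position: [0.6201, -0.0714, 0.2302]
tcp_rot: [[-0.243, 0.97, -0.01], [0.966, 0.243, 0.092], [0.091, 0.013, -0.996]]
force: [2.6, -0.3, 1.2]
opening: 0.631
grasp_force: 0.0
```

```bash
python3 - <<'E'
from go import *
add([0,0,-.12,0,0,0]); show()
from fit import *
# dish: fit in side+top plus wrist check
S=[.612,-.0562,np.radians(-75.9)]
V=[]
for n in ["side","top"]:
    c=cap(n)
    r=finder.outline_of(n,"dish")
    if r:
        m=np.array(r[0]["pixels"]).astype(float); V.append((c,m)); x,f=fit([(c,m)],"dish",[.559,.2015,.084]); print(n,r[0]["confidence"],m.sum(),np.round(x,4),np.degrees(x[2]),round(f,3))
    r=finder.outline_of(n,"channel")
    if n=="side":
        im=c["frame"].copy()
        a=.1; Rp=np.array([[np.cos(a),0,np.sin(a)],[0,1,0],[-np.sin(a),0,np.cos(a)]])
        P=T(S,M["channel"][0]@Rp.T+[0,0,.082]); q=proj(c,P)
        cv2.polylines(im,[cv2.convexHull(np.round(q).astype(np.int32))],1,(255,0,0))
        u,v=proj(c,[S[0],S[1],.09])[0].astype(int)
        cv2.imwrite("pics/c.png",cv2.resize(im[v-75:v+75,u-120:u+80],(780,585),interpolation=cv2.INTER_NEAREST)[:,:,::-1])
E
```

```text
t 8.02 meas-cmd mm [ 4.6 -1.9  8.1] rot [-0.75 -0.48 -0.05] cmd [ 0.6155 -0.0695  0.2221] open 0.631 F 0.0 [ 2.6 -0.3  1.2]
side 0.38 5082.0 [ 4.4842  1.4868 15.2107] 871.5085172624515 1.0
top 0.97 1610.0 [0.559  0.1996 0.073 ] 4.185213952940434 0.09
```

View pics/c.png

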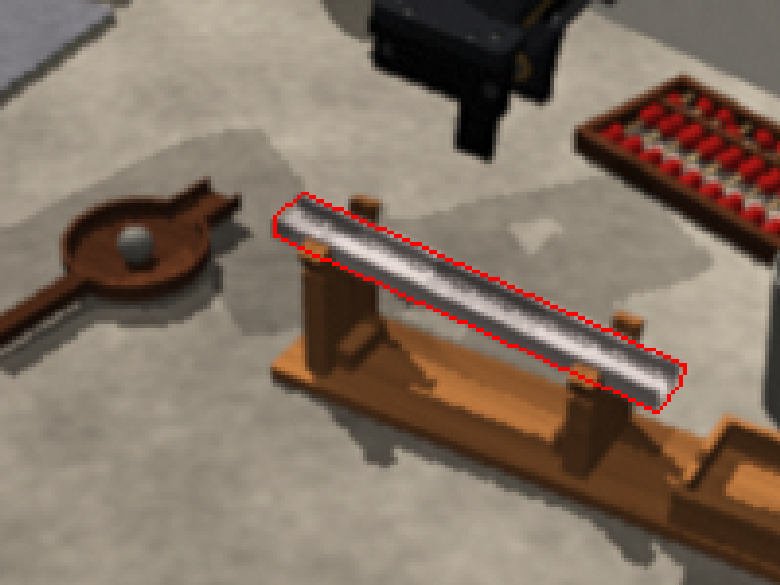

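The channel sits in both notches, right on its predicted outline. On to the dish.

```bash
python3 - <<'E'
from go import *
show(); rel([.525,.11,.21],56); rel([.479,.1942,.2],94.5)
E
```

```text
t 8.32 meas-cmd mm [-1.1  0.4 -1.5] rot [0.16 0.1  0.01] cmd [ 0.6155 -0.0695  0.2221] open 0.629 F 0.0 [-0.2  0.1 -0.3]
shift [ 0.194  -0.044   0.0316] turn [  2.09  -5.47 -41.85]
shift [ 0.2854 -0.0681  0.0508] turn [  4.02  -4.75 -80.32]
```

play_rows([
  [[0.025,-0.006,0.004,0.26,-0.68,-5.2],[0.049,-0.011,0.008,0.52,-1.37,-10.46],[0.073,-0.017,0.012,0.78,-2.05,-15.7],[0.097,-0.022,0.016,1.05,-2.74,-20.9],[0.121,-0.028,0.02,1.31,-3.4,-26.2],[0.146,-0.033,0.024,1.57,-4.1,-31.4],[0.17,-0.039,0.028,1.83,-4.8,-36.6],[0.194,-0.044,0.0316,2.09,-5.47,-41.85]],
], fingers=0.045)

```text
time_s: 8.98
position: [0.5232, 0.1111, 0.2086]
tcp_rot: [[-0.831, 0.556, -0.003], [0.556, 0.831, -0.0], [0.002, -0.002, -1.0]]
force: [-0.5, -0.3, 0.3]
opening: 0.517
grasp_force: 0.0
```

```bash
python3 - <<'E'
from go import *
add([0.194, -0.044, 0.0316, 2.09, -5.47, -41.85])
show(); rel([.479,.1942,.13],94.5)
E
```

```text
t 8.98 meas-cmd mm [-1.8  1.1 -1.5] rot [ 0.12  0.14 -0.26] cmd [0.525 0.11  0.21 ] open 0.517 F 0.0 [-0.5 -0.3  0.3]
shift [0.0852 0.0441 0.08  ] turn [ -0.    0.  -38.5]
```

play_rows([
  [[0.014,0.007,0.008,0,0,-6],[0.028,0.015,0.016,0,0,-12],[0.042,0.022,0.03,0,0,-18],[0.056,0.029,0.045,0,0,-24],[0.07,0.036,0.06,0,0,-30],[0.08,0.042,0.07,0,0,-35.5],[0.0852,0.0441,0.08,0,0,-38.5],[0.0852,0.0441,0.08,0,0,-38.5]],
])

```text
time_s: 9.65
position: [0.4758, 0.1949, 0.1272]
tcp_rot: [[-0.997, -0.081, -0.007], [-0.081, 0.997, -0.001], [0.008, -0.001, -1.0]]
force: [0.1, -0.6, -0.3]
opening: 0.517
grasp_force: 0.0
```

```bash
python3 - <<'E'
from go import *
add([0.0852, 0.0441, 0.08, 0, 0, -38.5])
show()
from fit import *
for n in ["wrist","side","top"]:
    c=cap(n); r=finder.outline_of(n,"dish")
    for q in r[:2]:
        m=np.array(q["pixels"]).astype(float); x,f=fit([(c,m)],"dish",[.559,.2003,.078]); print(n,q["confidence"],m.sum(),np.round(x,4),np.degrees(x[2]),round(f,3))
    if n=="wrist":
        im=c["frame"].copy()
        for P in M["dish"]: cv2.polylines(im,[cv2.convexHull(np.round(proj(c,T([.5588,.2003,.078],P))).astype(np.int32))],1,(255,0,0))
        cv2.imwrite("pics/d.png",im[:,:,::-1])
show()
E
```

```text
t 9.65 meas-cmd mm [-3.3  0.6 -2.8] rot [ 0.03  0.44 -0.15] cmd [0.479  0.1942 0.13  ] open 0.517 F 0.0 [ 0.1 -0.6 -0.3]
wrist 0.68 9028.0 [0.5598 0.2022 0.0752] 4.3106171213430535 0.742
side 0.82 1067.0 [0.5601 0.2029 0.0748] 4.28349200561014 0.162
top 0.7 785.0 [0.5594 0.1994 0.0743] 4.2556206046674 1.208
t 9.95 meas-cmd mm [ 0.8 -0.4  0.5] rot [-0.   -0.07  0.08] cmd [0.479  0.1942 0.13  ] open 0.519 F 0.0 [-1.3 -0.1  0.4]
```

View pics/d.png

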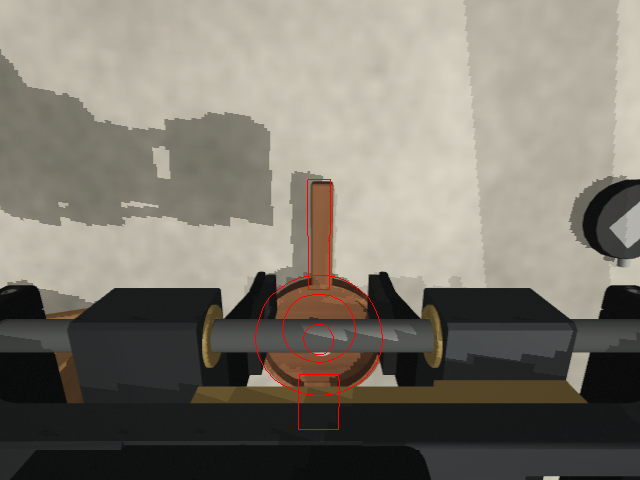

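play_rows([
  [[-0.001,0.001,0.02,0,0,0],[-0.001,0.001,0.045,0,0,0],[-0.001,0.001,0.07,0,0,0],[-0.001,0.001,0.088,0,0,0],[-0.001,0.001,0.1,0,0,0],[-0.001,0.001,0.106,0,0,0],[-0.001,0.001,0.11,0,0,0],[-0.001,0.001,0.1105,0,0,0]],
])

```text
time_s: 10.62
position: [0.4803, 0.1951, 0.0195]
tcp_rot: [[-0.997, -0.078, 0.0], [-0.078, 0.997, 0.0], [-0.0, -0.0, -1.0]]
force: [0.2, -0.1, -0.3]
opening: 0.516
grasp_force: 0.0
```

play_rows([
  [[0,0,0,0,0,0],[0,0,0,0,0,0],[0,0,0,0,0,0]],
], fingers=0.022)

```text
time_s: 10.87
position: [0.4806, 0.1954, 0.0204]
tcp_rot: [[-0.997, -0.078, 0.002], [-0.078, 0.997, 0.0], [-0.002, 0.0, -1.0]]
force: [-0.0, -0.9, 1.1]
opening: 0.369
grasp_force: 0.0
```

```bash
python3 - <<'E'
from go import *
add([-.001,.001,.1105,0,0,0])
show()
E
```

```text
t 10.87 meas-cmd mm [0.6 0.1 0.8] rot [-0.01 -0.1   0.  ] cmd [0.48   0.1953 0.0195] open 0.369 F 0.0 [-0.  -0.9  1.1]
```

play_rows([
  [[0,0,0,0,0,0],[0,0,0,0,0,0],[0,0,0,0,0,0],[0,0,0,0,0,0]],
], fingers=0.018)

```text
time_s: 11.2
position: [0.48, 0.1954, 0.0197]
tcp_rot: [[-0.997, -0.078, 0.0], [-0.078, 0.997, 0.0], [-0.0, -0.0, -1.0]]
force: [0.1, 0.2, 1.0]
opening: 0.212
grasp_force: 0.0
```

play_rows([
  [[0,0,0,0,0,0],[0,0,0,0,0,0],[0,0,0,0,0,0],[0,0,0,0,0,0]],
], fingers=0.0)

```text
time_s: 11.53
position: [0.48, 0.1953, 0.0196]
tcp_rot: [[-0.997, -0.078, 0.0], [-0.078, 0.997, -0.0], [-0.0, -0.0, -1.0]]
force: [-0.7, -1.4, 0.9]
opening: 0.179
grasp_force: 30.3
```

```bash
cat > ball.py <<'E'
from go import *
from fit import *
def ball(zb,n="side"):
    """ball centre world xy at height zb from dish+ball; simple bright/gray blob via finder outline"""
E
python3 - <<'E'
from go import *
from fit import *
show()
for n in ["side"]:
    c=cap(n); 
    r=finder.outline_of(n,"dish")
    for q in r[:1]:
        m=np.array(q["pixels"]).astype(float); x,f=fit([(c,m)],"dish",[.559,.2013,.075]); print(n,q["confidence"],m.sum(),np.round(x,4),np.degrees(x[2]),round(f,3))
    r=finder.outline_of(n,"ball")
    for q in r[:2]:
        ys,xs=np.nonzero(q["pixels"]); print(q["confidence"],len(xs),ray(c,[xs.mean(),ys.mean()],.02))
    u,v=proj(c,[.5597,.2015,.02])[0].astype(int)
    cv2.imwrite("pics/e.png",cv2.resize(c["frame"][v-35:v+35,u-50:u+50],(800,560),interpolation=cv2.INTER_CUBIC)[:,:,::-1])
    print(u,v)
E
```

```text
t 11.53 meas-cmd mm [ 0. -0.  0.] rot [0. 0. 0.] cmd [0.48   0.1953 0.0195] open 0.179 F 30.3 [-0.7 -1.4  0.9]
side 0.78 460.0 [0.5615 0.2026 0.0893] 5.1140718088557495 1.682
248 229
```

View pics/e.png

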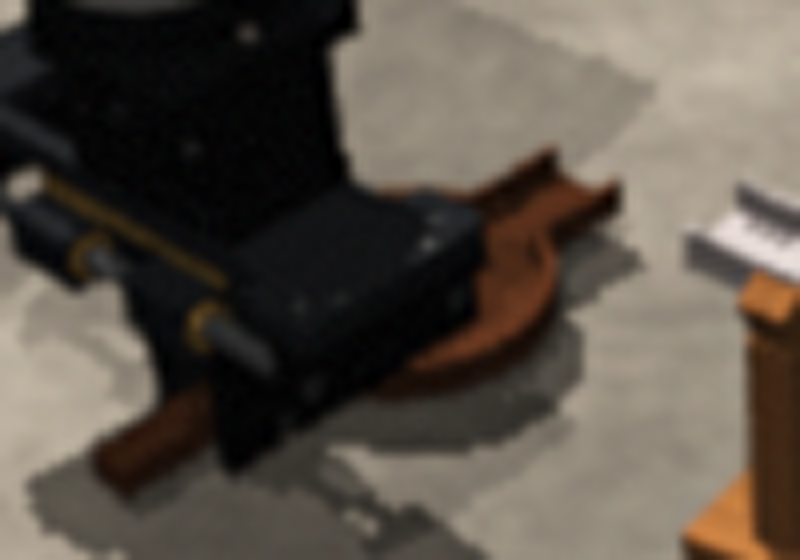

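The picture shows the handle in the fingers at about (200,420), with the dish flat and the lip clear at (590,190). I'll lift it smoothly.

play_rows([
  [[0,0,-0.0003,0,0,0],[0,0,-0.0019,0,0,0],[0,0,-0.0059,0,0,0],[0,0,-0.0124,0,0,0],[0,0,-0.0216,0,0,0],[0,0,-0.03,0,0,0],[0,0,-0.036,0,0,0],[0,0,-0.039,0,0,0]],
])

```text
time_s: 12.35
position: [0.4806, 0.1955, 0.06]
tcp_rot: [[-0.997, -0.078, 0.002], [-0.078, 0.997, 0.0], [-0.002, 0.0, -1.0]]
force: [0.1, -1.0, -1.2]
opening: 0.179
grasp_force: 30.0
```

play_rows([
  [[0,0,-0.001,0,0,0],[0,0,-0.001,0,0,0],[0,0,-0.001,0,0,0]],
])

```text
time_s: 12.6
position: [0.4798, 0.1953, 0.0595]
tcp_rot: [[-0.997, -0.078, -0.0], [-0.078, 0.997, -0.0], [0.0, -0.0, -1.0]]
force: [0.1, -0.0, -1.9]
opening: 0.182
grasp_force: 30.0
```

```bash
python3 - <<'E'
from go import *
from fit import *
add([0,0,-.039,0,0,0],[0,0,-.001,0,0,0]); show(); print(bot.read_state()["moment"])
p,R=cmd(); yaw=np.arctan2(R[1,1],R[0,1])-np.pi/2; d=p-R[:,0]*.08; print("dish pred",d,np.degrees(yaw))
u0=None
ims=[]
for n in ["side","top"]:
    c=cap(n); im=c["frame"].copy()
    for k,P in enumerate(M["dish"][1:]):
      cv2.polylines(im,[cv2.convexHull(np.round(proj(c,T([d[0],d[1],yaw],P,z=.04))*16).astype(np.int32))],1,(0,255,0),shift=4)
    u,v=proj(c,[d[0],d[1],.06])[0].astype(int)
    ims.append(cv2.resize(im[v-37:v+37,u-50:u+50],(400,296),interpolation=cv2.INTER_NEAREST)); ims.append(cv2.resize(c["frame"][v-37:v+37,u-50:u+50],(400,296),interpolation=cv2.INTER_CUBIC))
cv2.imwrite("pics/f.png",np.vstack([np.hstack(ims[:2]),np.hstack(ims[2:])])[:,:,::-1])
E
```

```text
t 12.6 meas-cmd mm [-0.1 -0.  -0. ] rot [ 0.    0.01 -0.  ] cmd [0.48   0.1953 0.0595] open 0.182 F 30.0 [ 0.1 -0.  -1.9]
[ 0.05768324  0.17522109 -0.02295324]
dish pred [0.55972296 0.20156026 0.05951362] 4.495012189105359
```

View pics/f.png

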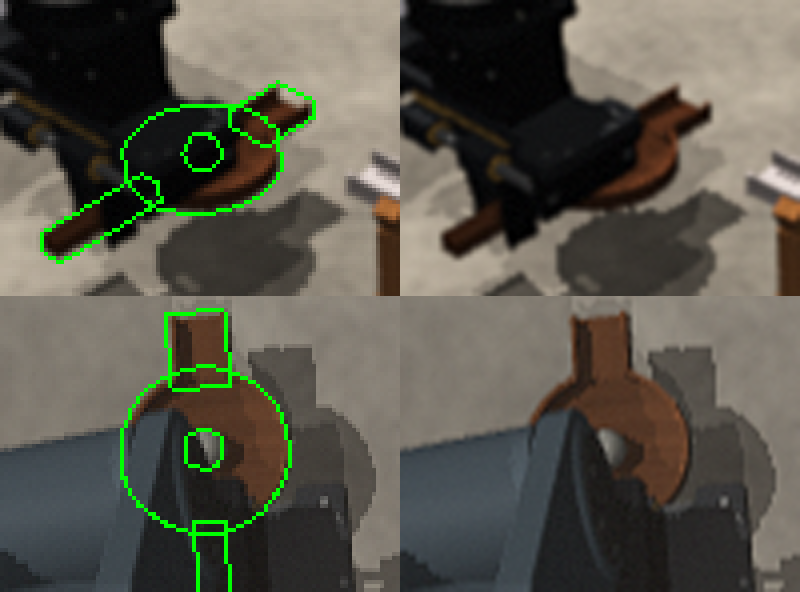

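The dish is level to about a pixel and the ball is central (top view, about (610,445)). I'll plan the smooth turn about the dish's centre.

```bash
python3 - <<'E'
from go import *
p,R=cmd(); y0=np.degrees(np.arctan2(R[1,1],R[0,1])); c0=p-R[:,0]*.08
S=np.array([.612,-.0562]); e=np.radians(-75.9); c1=np.r_[S-.175*np.array([np.cos(e),np.sin(e)]),.1405]; y1=14.1
mj=lambda t:(lambda t:10*t**3-15*t**4+6*t**5)(np.clip(t,0,1))
N=40; L=[]
for k in range(5):
    rows=[]
    for i in range(8*k+1,8*k+9):
        s=mj(i/N); c=c0+(c1-c0)*s; c[2]=c0[2]+(c1-c0)[2]*mj(i/26); Rk=Ry(y0+(y1-y0)*s); q=c+Rk[:,0]*.08
        rows.append(np.r_[np.round(R.T@(q-p),4),np.round(np.degrees(Ro.from_matrix(R.T@Rk).as_rotvec()),2)]+0)
    print("[["+", ".join(str(r.tolist()) for r in rows)+"]]")
    r=rows[-1]; L.append(r.tolist()); p=p+R@r[:3]; R=R@Ro.from_rotvec(r[3:],degrees=True).as_matrix()
print(p)
json.dump(L,open("plan.json","w"))
E
```

```text
[[[0.0, 0.0, 0.0, 0.0, 0.0, 0.01], [0.0, 0.0, -0.0003, 0.0, 0.0, 0.09], [0.0, 0.0001, -0.001, 0.0, 0.0, 0.3], [0.0, 0.0002, -0.0023, 0.0, 0.0, 0.69], [-0.0001, 0.0004, -0.0042, 0.0, 0.0, 1.29], [-0.0001, 0.0006, -0.0068, 0.0, 0.0, 2.14], [-0.0002, 0.001, -0.0101, 0.0, 0.0, 3.26], [-0.0004, 0.0014, -0.014, 0.0, 0.0, 4.66]]]
[[[-0.0003, 0.0005, -0.0046, 0.0, 0.0, 1.68], [-0.0006, 0.0011, -0.0096, 0.0, 0.0, 3.66], [-0.0012, 0.0017, -0.015, 0.0, 0.0, 5.92], [-0.0019, 0.0025, -0.0207, 0.0, 0.0, 8.45], [-0.0029, 0.0033, -0.0265, 0.0, 0.0, 11.23], [-0.0042, 0.0041, -0.0323, 0.0, 0.0, 14.25], [-0.0059, 0.0049, -0.038, 0.0, 0.0, 17.47], [-0.0078, 0.0056, -0.0434, 0.0, 0.0, 20.86]]]
[[[-0.002, 0.0015, -0.005, 0.0, 0.0, 3.54], [-0.0043, 0.003, -0.0095, 0.0, 0.0, 7.19], [-0.007, 0.0045, -0.0135, 0.0, 0.0, 10.92], [-0.0101, 0.0059, -0.0168, 0.0, 0.0, 14.68], [-0.0134, 0.0073, -0.0194, 0.0, 0.0, 18.44], [-0.0171, 0.0085, -0.0213, 0.0, 0.0, 22.16], [-0.021, 0.0096, -0.0226, 0.0, 0.0, 25.81], [-0.0251, 0.0105, -0.0233, 0.0, 0.0, 29.35]]]
[[[-0.0033, 0.0027, -0.0002, 0.0, 0.0, 3.4], [-0.0066, 0.0052, -0.0003, 0.0, 0.0, 6.62], [-0.01, 0.0076, -0.0003, 0.0, 0.0, 9.63], [-0.0133, 0.0097, -0.0003, 0.0, 0.0, 12.41], [-0.0165, 0.0116, -0.0003, 0.0, 0.0, 14.94], [-0.0194, 0.0133, -0.0003, 0.0, 0.0, 17.2], [-0.0221, 0.0147, -0.0003, 0.0, 0.0, 19.18], [-0.0245, 0.0159, -0.0003, 0.0, 0.0, 20.87]]]
[[[-0.0015, 0.0016, 0.0, 0.0, 0.0, 1.4], [-0.0028, 0.0029, 0.0, 0.0, 0.0, 2.52], [-0.0037, 0.0039, 0.0, 0.0, 0.0, 3.36], [-0.0044, 0.0045, 0.0, 0.0, 0.0, 3.97], [-0.0049, 0.005, 0.0, 0.0, 0.0, 4.35], [-0.0051, 0.0052, 0.0, 0.0, 0.0, 4.56], [-0.0052, 0.0053, 0.0, 0.0, 0.0, 4.64], [-0.0052, 0.0053, 0.0, 0.0, 0.0, 4.66]]]
[0.54982743 0.1911426  0.14051325]
```

play_rows([
  [[0.0,0.0,0.0,0.0,0.0,0.01],[0.0,0.0,-0.0003,0.0,0.0,0.09],[0.0,0.0001,-0.001,0.0,0.0,0.3],[0.0,0.0002,-0.0023,0.0,0.0,0.69],[-0.0001,0.0004,-0.0042,0.0,0.0,1.29],[-0.0001,0.0006,-0.0068,0.0,0.0,2.14],[-0.0002,0.001,-0.0101,0.0,0.0,3.26],[-0.0004,0.0014,-0.014,0.0,0.0,4.66]],
])

```text
time_s: 13.37
position: [0.4802, 0.1967, 0.0738]
tcp_rot: [[-1.0, 0.005, -0.0], [0.005, 1.0, -0.0], [0.0, -0.0, -1.0]]
force: [0.4, -0.0, -1.5]
opening: 0.183
grasp_force: 30.0
```

play_rows([
  [[-0.0003,0.0005,-0.0046,0.0,0.0,1.68],[-0.0006,0.0011,-0.0096,0.0,0.0,3.66],[-0.0012,0.0017,-0.015,0.0,0.0,5.92],[-0.0019,0.0025,-0.0207,0.0,0.0,8.45],[-0.0029,0.0033,-0.0265,0.0,0.0,11.23],[-0.0042,0.0041,-0.0323,0.0,0.0,14.25],[-0.0059,0.0049,-0.038,0.0,0.0,17.47],[-0.0078,0.0056,-0.0434,0.0,0.0,20.86]],
])

```text
time_s: 14.03
position: [0.488, 0.2024, 0.1176]
tcp_rot: [[-0.932, 0.362, 0.0], [0.362, 0.932, 0.0], [-0.0, 0.0, -1.0]]
force: [0.5, -0.3, -1.4]
opening: 0.184
grasp_force: 30.0
```

play_rows([
  [[-0.002,0.0015,-0.005,0.0,0.0,3.54],[-0.0043,0.003,-0.0095,0.0,0.0,7.19],[-0.007,0.0045,-0.0135,0.0,0.0,10.92],[-0.0101,0.0059,-0.0168,0.0,0.0,14.68],[-0.0134,0.0073,-0.0194,0.0,0.0,18.44],[-0.0171,0.0085,-0.0213,0.0,0.0,22.16],[-0.021,0.0096,-0.0226,0.0,0.0,25.81],[-0.0251,0.0105,-0.0233,0.0,0.0,29.35]],
])

```text
time_s: 14.7
position: [0.5154, 0.2033, 0.1408]
tcp_rot: [[-0.635, 0.773, 0.001], [0.773, 0.635, 0.0], [-0.0, 0.001, -1.0]]
force: [0.6, -0.2, -1.8]
opening: 0.181
grasp_force: 30.0
```

play_rows([
  [[-0.0033,0.0027,-0.0002,0.0,0.0,3.4],[-0.0066,0.0052,-0.0003,0.0,0.0,6.62],[-0.01,0.0076,-0.0003,0.0,0.0,9.63],[-0.0133,0.0097,-0.0003,0.0,0.0,12.41],[-0.0165,0.0116,-0.0003,0.0,0.0,14.94],[-0.0194,0.0133,-0.0003,0.0,0.0,17.2],[-0.0221,0.0147,-0.0003,0.0,0.0,19.18],[-0.0245,0.0159,-0.0003,0.0,0.0,20.87]],
])

```text
time_s: 15.37
position: [0.5433, 0.1944, 0.1409]
tcp_rot: [[-0.319, 0.948, 0.001], [0.948, 0.319, 0.0], [0.0, 0.001, -1.0]]
force: [0.7, -0.2, -1.9]
opening: 0.175
grasp_force: 30.0
```

play_rows([
  [[-0.0015,0.0016,0.0,0.0,0.0,1.4],[-0.0028,0.0029,0.0,0.0,0.0,2.52],[-0.0037,0.0039,0.0,0.0,0.0,3.36],[-0.0044,0.0045,0.0,0.0,0.0,3.97],[-0.0049,0.005,0.0,0.0,0.0,4.35],[-0.0051,0.0052,0.0,0.0,0.0,4.56],[-0.0052,0.0053,0.0,0.0,0.0,4.64],[-0.0052,0.0053,0.0,0.0,0.0,4.66]],
])

```text
time_s: 16.03
position: [0.5497, 0.1912, 0.1405]
tcp_rot: [[-0.244, 0.97, -0.0], [0.97, 0.244, -0.0], [-0.0, -0.0, -1.0]]
force: [-0.3, -0.3, -1.9]
opening: 0.177
grasp_force: 30.0
```

```bash
python3 - <<'E'
from go import *
from fit import *
add(*json.load(open("plan.json"))); show()
p,R=cmd(); yaw=np.arctan2(R[1,1],R[0,1])-np.pi/2; d=p-R[:,0]*.08; zz=p[2]-.0195; print("dish pred",d,np.degrees(yaw),zz)
S=[.612,-.0562,np.radians(-75.9)]
ims=[]
for n in ["side","top"]:
    c=cap(n); im=c["frame"].copy()
    for P in M["dish"][1:]:
      cv2.polylines(im,[cv2.convexHull(np.round(proj(c,T([d[0],d[1],yaw],P,z=zz))*16).astype(np.int32))],1,(0,255,0),shift=4)
    u,v=proj(c,[d[0],d[1]-.04,.12])[0].astype(int)
    ims.append(cv2.resize(im[v-37:v+37,u-50:u+50],(400,296),interpolation=cv2.INTER_NEAREST)); ims.append(cv2.resize(c["frame"][v-37:v+37,u-50:u+50],(400,296),interpolation=cv2.INTER_CUBIC))
    r=finder.outline_of(n,"dish")
    for q in r[:1]:
        m=np.array(q["pixels"]).astype(float); x,f=fit([(c,m)],"dish",[d[0],d[1],yaw],z=zz); print(n,q["confidence"],m.sum(),np.round(x,4),np.degrees(x[2]),round(f,3))
cv2.imwrite("pics/g.png",np.vstack([np.hstack(ims[:2]),np.hstack(ims[2:])])[:,:,::-1])
E
```

```text
t 16.03 meas-cmd mm [-0.1  0.  -0. ] rot [ 0.01  0.   -0.  ] cmd [0.5498 0.1911 0.1405] open 0.177 F 30.0 [-0.3 -0.3 -1.9]
dish pred [0.56930987 0.11355114 0.14051647] -75.90498769282003 0.12101325495086933
side 0.84 1139.0 [ 0.5683  0.115  -1.3652] -78.22127333254284 0.256
top 0.89 1751.0 [ 0.5682  0.1123 -1.3374] -76.62455648802529 0.239
```

View pics/g.png

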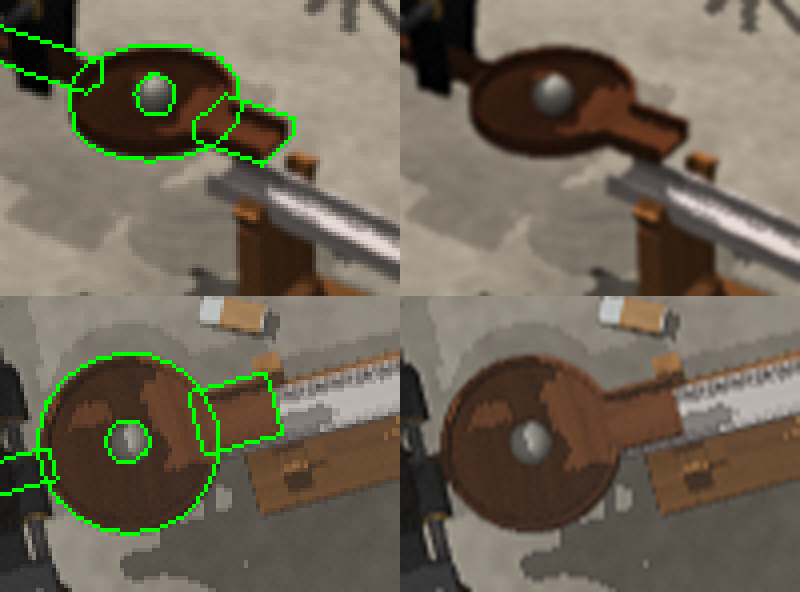

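The picture shows the dish outline matching the prediction, the ball at the centre (530,440), and the lip over the channel at the tall post. I'll settle, then hand in.

play_rows([
  [[0,0,0,0,0,0],[0,0,0,0,0,0],[0,0,0,0,0,0],[0,0,0,0,0,0],[0,0,0,0,0,0],[0,0,0,0,0,0],[0,0,0,0,0,0],[0,0,0,0,0,0]],
])

```text
time_s: 16.9
position: [0.5498, 0.1912, 0.1405]
tcp_rot: [[-0.244, 0.97, 0.0], [0.97, 0.244, -0.0], [-0.0, 0.0, -1.0]]
force: [0.6, 0.9, -1.5]
opening: 0.183
grasp_force: 30.0
```

```bash
python3 - <<'E'
from go import *
show(); print(bot.hand_in())
E
```

```text
t 16.9 meas-cmd mm [-0.  0.  0.] rot [-0.  0. -0.] cmd [0.5498 0.1911 0.1405] open 0.183 F 30.0 [ 0.6  0.9 -1.5]
the job is handed in; nothing more can be done
None
```

I handed the job in at about 17 s (no verdict came back): the channel lies released in both notches, and the gripper holds the dish still and level to within about 2 degrees, ball in its middle, with its lip centred over the channel at the taller post.

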